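# Extend the garment-hook pole to its second stop and hold it out

### The arm

A 6-joint arm with a two-finger parallel gripper is mounted at the origin on the work surface. World frame = base frame: x ahead of the robot, y to its left, z up, the work surface at z = 0. Lengths are in m, angles in rad, forces in N, time in s.
With the tool pointing down it reaches from about 0.35 to 0.85 m from the base axis. Payload 8.1 kg.
Tool frame: the origin (TCP) lies at the centre of the arm's flange, where the gripper is bolted on; the fingertips stand 186 mm ahead of it and the grasp point (between the pads) lies 167 mm ahead of it (robot.grasp_offset is the distance from the TCP to the grasp point, in m); z points along the fingers, y is the line along which they close (so a half turn about z gives the same grasp; the last joint's range is limited). The gripper opens to 93 mm and grips with 3 to 60 N. Pads are 15 mm wide; open, the fingers measure 128 mm over their backs; the gripper's body (75 mm by 188 mm) begins 65 mm behind the grasp point.
Start: joints at [-1.417, 0.13, 1.488, -0, 1.523, -0.085], TCP at [0.142, -0.583, 0.405] pointing down, gripper open.
Joint ranges: [-2.96, 2.96], [-0.89, 2.26], [0.02, 2.5], [-1.34, 4.48], [0, 2.73], [-2.66, 2.66]. Speed limits (rad/s): [2.39, 2.39, 2.79, 3.14, 3.14, 3.14].

### API

Orientations are given as a rotation vector (axis times angle).
In Python, from plant import robot gives the robot as it stands.
- The arm moves only by the tool drive_tool, never from a script. Its argument "moves" is one flat list of numbers, 7 for each row, row after row: the finger opening in mm, from 0 to 93, then the shift along the tool's x, y, z in mm, then the turn, a rotation vector about the tool's x, y, z in degrees. A call has 1 to 8 rows; each row shifts and turns the commanded pose from where the row before left it, along the tool's axes as they then stand; what a row does not reach is not made up. A row lasts 1/10 s, in which the tool goes at most 50 mm and 8.59 degrees, less where a joint would pass 70% of its speed; a pose out of reach is approached as far as the arm can. A call is refused whole if a number of a shift passes 50 or a number of a turn 8.59, either way. A call with a gripper value outside its range is refused whole. The fingers move at their own pace and stop on an object; "grip_force" is the grip in N (left out, the last holds). Time passes only in rows, so rows that do not move let the fingers close. It gives the time, the measured TCP pose, the force, the opening and the grip force at its end, in the units of the state.
- robot.read_state(): the state, without advancing time (a new reading comes with each control period).
- robot.read_camera(name): name is "side" or "top"; returns a dict with "color" (400x640x3 uint8, red, green, blue), "depth" (400x640 float32, m along the optical axis (not along the pixel's ray), 0 where there is no reading), "mtx" (3x3 intrinsics, pixels), "R" (3x3) and "t" (3): a world point X has camera coordinates R X + t. Camera axes: x right, y down, z forward; pixel columns grow to the right and rows downward; lengths in m; the calibration is good to about 2 mm. A picture is of the moment at which its call begins.
- robot.close_job(): hands the job in; it is judged then, once.
The state is a dict: "t": time; "q": joint angles; "dq": joint speeds; "joint_torque": joint torques, N m; "tool_pos": TCP position; "orientation": TCP orientation; "force": force on the tool from outside, world axes, zero at the start; "wrist_torque": the same for the moment, N m; "opening": finger opening in m; "gripper_force": force on a finger pad.
Only numpy, scipy, OpenCV 4.12 (cv2) and the standard library are available. Lean on these libraries where they do the work, as an engineer would, in place of code of your own. Each camera call takes 0.05 s, during which the arm holds its last target. There are 200 camera calls.

### The job

The small white bottle stands in the way of the telescoping garment-hook pole clamped on the laundry counter: first move it away and stand it upright in the shallow steel tray. Then press the release button on the pole's collar so that the hook end springs out a little, take the hook end by its black grip and pull it straight out past the first click stop to the second stop, fully extended. Finish while still holding it there in the gripper, for its spring pulls it back; do not tip the bottle over, and leave everything else on the counter where it is.

Things in the scene. Friction and masses are not known exactly. Their poses are not given: they have to be found in the camera images.
- bracket: Fixed steel bracket (base plate 240 x 70 mm) that clamps the pole level, axis 80 mm above the counter. Origin: on the counter, directly below the axis at the front face of the collar. Its +x is the direction in which the pole is pulled out, z up. A 25 mm tube runs from 243 mm behind the origin (x = -243 mm) to the collar, a grey block from x = -60 to 0 mm, 42 mm wide, top 102 mm above the counter. The hook end sticks out in front of the collar
- button_top (a point): Centre of the top face of the round black release button, 24 mm across, on top of the collar 30 mm behind its front face; its top is 113.5 mm above the counter when up. Pressed straight down
- release_button (a joint): Depth of the button, m: 0 up, 0.006 fully down (about 5 N); springs back up. The pole is unlatched once it is more than about 0.0045 deep
- pole_grip (a point): Centre of the black grip (on the pole axis, 80 mm above the counter): a round sleeve 26 mm across and 50 mm long along the pole, between a 30 mm shoulder at its rear and a 38 mm flange at its front; it moves with the inner tube. When the pole is latched it lies 61 mm in front of the collar. Its +x is the pull direction. Ahead of it a steel wire hook, lying flat at the same height, reaches 84 mm beyond this point and 41 mm to the local +y side
- inner_tube (a joint): How far the inner tube is pulled out, m: 0 latched in; once the button is pressed a spring drives it out to about 0.035 to 0.055, where it stays with the button let go; at 0.09 a sprung catch is the first stop (about 4 N more to pass); 0.18 is the second stop, a hard end. The spring (30 N/m about 0.045) pulls it back with about 4 N at 0.18
- bottle: Small white plastic bottle standing in the pole's way, ahead of the hook: 54 mm across up to 93 mm, neck 22 mm from 117 mm, grey cap 26 mm across from 134 to 150 mm (the top); 0.17 to 0.35 kg. Origin: centre of its underside, z up
- tray: Fixed shallow steel tray, 170 x 170 mm outside, walls 5 mm thick, rim 20 mm above the counter, floor 5 mm thick. Origin: centre of its underside, on the counter. It is empty
- scrub_brush: Flat wide brush with a wooden handle, about 200 mm long and 42 mm wide, under 35 mm high, lying beside the pole, bystander. Origin: centre of its underside
- clothes_peg: Wooden clothes peg, 75 x 10 x 13 mm, lying near the pole, bystander. Origin: centre of its underside
- soap_bar: Bar of soap, 85 x 55 x 26 mm, lying near the pole, bystander. Origin: centre of its underside
- jar: Glass jar with metal lid, 80 mm across, 110 mm tall, at the far side, bystander. Origin: centre of its underside
- carton: Pale carton packet, 80 x 140 x 170 mm tall, at the far side, bystander. Origin: centre of its underside
- tall_bottle: Larger white bottle, 72 mm across, 200 mm tall, at the far side, bystander; not the one in the pole's way. Origin: centre of its underside
- cup: White ceramic cup, 72 mm across, 55 mm tall, near the robot, bystander. Origin: centre of its underside
Mind the look-alikes: they are no part of the job. What is shaped like the tray but yellow is not meant.

How it is judged:
On the way, in this order (a step that is already met when the one before it is completed fails the run):
1. the bottle stands upright in the tray, let go, the pole still latched in (x of bottle in the frame of tray between -0.056 and 0.056 m and y of bottle in the frame of tray between -0.056 and 0.056 m and z of bottle in the frame of tray below 0.012 m and angle between bottle's own z axis and vertical below 0.12 rad and linear speed of bottle below 0.03 m/s and contact force between each of the arm, the fingers and bottle below 0.1 N and value of joint inner_tube below 0.006 m), for 0.2 s.
2. the button has released the pole: it has sprung out, untouched (value of joint inner_tube between 0.02 and 0.075 m and contact force between the fingers and inner_tube below 0.1 N), for 0.1 s.
3. the pole is pulled to the second stop and held by the fingers (value of joint inner_tube above 0.172 m and contact force between the fingers and inner_tube above 2 N), for 0.2 s.
At the end, for the whole second after the job is handed in: The inner tube is at its second stop (within 8 mm of its 180 mm travel), still, and held there by the gripper's fingers (over 2 N); the bottle stands upright (within 0.12 rad) on the floor of the tray, let go (all of step 3 and velocity of joint inner_tube between -0.02 and 0.02 m/s and x of bottle in the frame of tray between -0.056 and 0.056 m and y of bottle in the frame of tray between -0.056 and 0.056 m and z of bottle in the frame of tray below 0.012 m and angle between bottle's own z axis and vertical below 0.12 rad and linear speed of bottle below 0.03 m/s and contact force between each of the arm, the fingers and bottle below 0.1 N); the arm keeps its last pose, push and grip.
It fails at once if the bottle is tipped over (angle between bottle's own z axis and vertical above 0.7 rad).
It fails at once if something else on the counter is moved more than 30 mm (distance of any of scrub_brush, clothes_peg, soap_bar, jar, carton, tall_bottle, cup from where it was at the start of the episode above 0.03 m).
It also fails if it takes over 58 s, if anything falls off the work surface, if the arm or the gripper's body presses on something with over 40 N, if the wrist force passes 120 N, or if a joint passes its speed limit or range.

## Working session

There is one attempt and no reset: what is moved stays moved. The work goes in short steps, Python scripts to look and compute and a tool call to move; the robot and the scene stay as the last step left them, time stands still between calls to the robot, and variables do not carry over. Pictures are saved under pics/ and viewed, at most 10 in all, crops included, and the job is handed in when it is done.

Besides the shell and the picture viewer there is one more tool, called after "Call:" as name(argument=value, ...) on one line, values as JSON. drive_tool: Moves the arm, as the interface text tells. Its arguments: {"type":"object","properties":{"moves":{"type":"array","items":{"type":"number"}},"grip_force":{"type":"number"}},"required":["moves"]}

```bash
mkdir -p pics; python3 - <<'E'
from plant import robot
import cv2,numpy as np
for n in("top","side"):
    d=robot.read_camera(n); np.savez(f"pics/{n}0.npz",**d); cv2.imwrite(f"pics/{n}0.png",d["color"][:,:,::-1]); print(n,d["R"].round(3).tolist(),d["t"].round(3),d["mtx"].tolist())
s=robot.read_state();print(s)
E
```

```text
top [[0.001, -1.0, 0.019], [-0.996, -0.002, -0.088], [0.088, -0.019, -0.996]] [-0.095  0.536  1.38 ] [[451.800892137709, 0.0, 318.1434837560901], [0.0, 451.800892137709, 191.4961198492504], [0.0, 0.0, 1.0]]
side [[-0.95, -0.311, 0.018], [-0.202, 0.57, -0.796], [0.238, -0.76, -0.604]] [0.453 0.215 1.129] [[460.5929622712389, 0.0, 323.9505328849882], [0.0, 460.5929622712389, 199.13266026641705], [0.0, 0.0, 1.0]]
{'t': 0.1, 'q': array([-1.41741031e+00,  1.31088300e-01,  1.48915961e+00, -3.03362567e-05,
        1.52300373e+00, -8.53811269e-02]), 'dq': array([ 0.00083653, -0.00190307, -0.00246362,  0.00055006,  0.00201419,
       -0.0002522 ]), 'joint_torque': array([ 1.51308206e-03, -5.61344862e+01, -4.93094337e+01,  7.70050823e-02,
        2.91943626e-02, -6.14834835e-05]), 'tool_pos': array([ 0.14189874, -0.5827693 ,  0.40379642]), 'orientation': array([-3.11758608e+00, -3.73969230e-01,  1.36087048e-04]), 'force': array([-0.0313351 , -0.55695572, -0.19960642]), 'wrist_torque': array([0.01052053, 0.00345928, 0.05979001]), 'gripper_force': 0.0, 'opening': 0.09330874508547411}
```

View pics/top0.png

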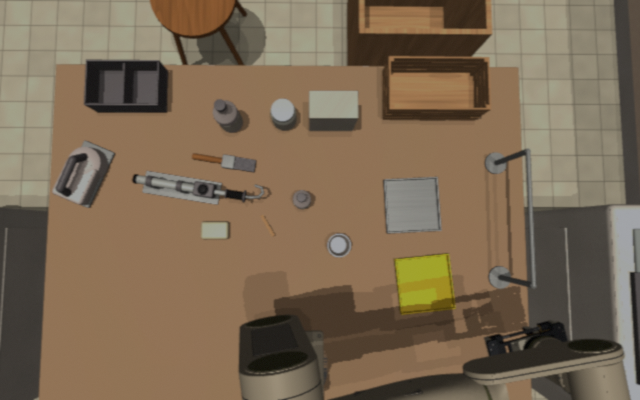

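View pics/side0.png

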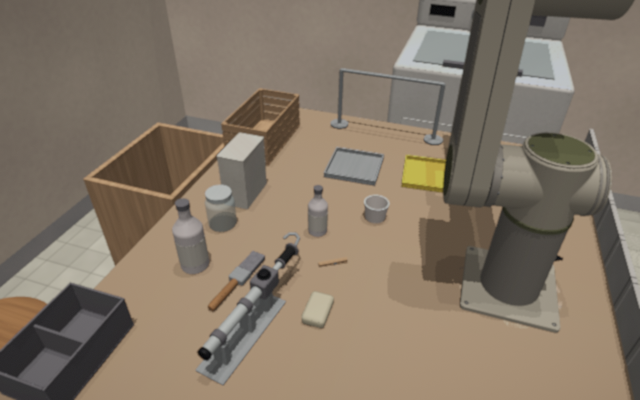

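The top view shows the small bottle at (302,198). Its look-alike is the tall bottle at (226,113), with the cup at (339,245). The steel tray is at (412,205), and the yellow look-alike is at (425,283). The pole runs from (137,180) to (262,192), with the button near (203,188). I choose bottle (302,198) and the steel tray (412,205), and check them in one close crop.

```bash
cat > h.py <<'E'
import numpy as np,cv2
def load(n): return dict(np.load(f"pics/{n}.npz"))
def at_z(d,u,v,z):
    r=d["R"].T@np.linalg.inv(d["mtx"])@[u,v,1]; c=-d["R"].T@d["t"]; return c+r*(z-c[2])/r[2]
def at_d(d,u,v):
    p=np.linalg.inv(d["mtx"])@[u,v,1]*d["depth"][int(round(v)),int(round(u))]; return d["R"].T@(p-d["t"])
def crop(d,x0,y0,x1,y1,k,name): cv2.imwrite(f"pics/{name}.png",cv2.resize(d["color"][y0:y1,x0:x1,::-1],None,fx=k,fy=k,interpolation=cv2.INTER_CUBIC))
E
python3 - <<'E'
from h import *
d=load("top0"); crop(d,125,150,325,250,4,"c1")
for n,u,v in[("cap",302,198),("tray",412,205),("btn",203,188),("tail",145,181),("grip",236,194)]: print(n,at_d(d,u,v).round(4))
c=[at_z(d,u,v,.02)for u,v in((384,179),(438,178),(440,232),(386,234))];print(np.round(c,3).tolist(),np.mean(c,0))
E
```

```text
cap [ 0.5066 -0.0467  0.1483]
tray [ 0.4957 -0.391   0.0068]
btn [0.5379 0.2414 0.1115]
tail [0.5603 0.4171 0.09  ]
grip [0.5218 0.1478 0.0975]
[[0.576, -0.301, 0.02], [0.58, -0.472, 0.02], [0.411, -0.474, 0.02], [0.405, -0.305, 0.02]] [ 0.49298968 -0.38801963  0.02      ]
```

View pics/c1.png

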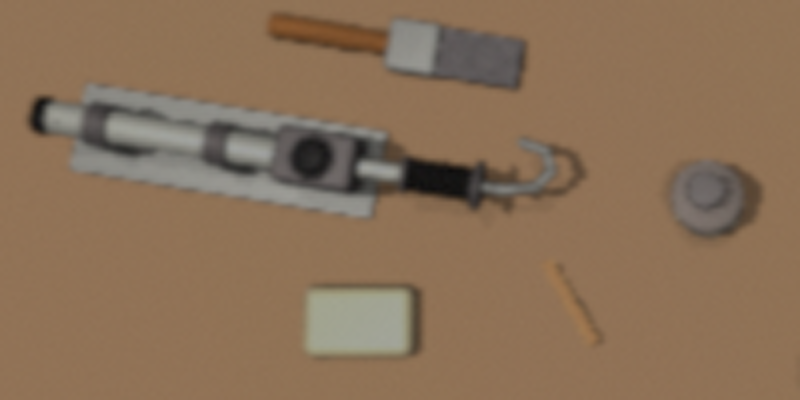

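The crop shows the cap at (707,190), button (312,157), grip centre (438,179), tail (42,115) and hook tip near (525,145), which points to the far side. The bottle is clearly the small one ahead of the hook.

```bash
python3 - <<'E'
from h import *
from scipy.spatial.transform import Rotation as R
d=load("top0"); f=lambda x,y,z:at_z(d,125+x/4-.4,150+y/4-.4,z)
B=f(312,157,.1135);G=f(438,179,.08);T=f(42,115,.08);F=f(478,184,.08);C=f(707,190,.15)
print("btn",B,"grip",G,"tail",T,"fl",F,"cap",C)
a=G-T;print("yaw",np.arctan2(a[1],a[0]), "b-g",np.linalg.norm((B-G)[:2]),np.arctan2(*(G-B)[1::-1]))
print(R.from_rotvec([-3.11758608,-.37396923,0]).as_matrix().round(3))
for p in((300,197),(302,207),(298,203)): print(at_d(d,*p))
E
```

```text
btn [0.53524468 0.24199444 0.1135    ] grip [0.52217912 0.15632153 0.08      ] tail [0.56924467 0.45021705 0.08      ] fl [0.51851186 0.12661765 0.08      ] cap [ 0.50906401 -0.04485787  0.15      ]
yaw -1.7295918104409287 b-g 0.08666347170209682 -1.7221353539249988
[[ 0.972  0.237 -0.   ]
 [ 0.237 -0.972  0.002]
 [ 0.    -0.002 -1.   ]]
[ 0.50922196 -0.04107814  0.15154644]
[ 0.48386907 -0.04592528  0.09819287]
[ 0.49496736 -0.0344042   0.10835348]
```

Call:
drive_tool(moves=[93,0,0,0,0,0,-8.4,93,0,0,0,0,0,-8.4,93,0,0,0,0,0,-8.4,93,0,0,0,0,0,-8.4,93,0,0,0,0,0,-8.4,93,0,0,0,0,0,-8.4,93,0,0,0,0,0,-8.4,93,0,0,0,0,0,-8.4], grip_force=25)

```text
t: 0.9
tool_pos: [0.1419, -0.5828, 0.4041]
orientation: [-2.384, -2.044, -0.001]
force: [-0.8, -0.0, 0.3]
opening: 0.093
gripper_force: 0.0
```

Call:
drive_tool(moves=[93,42,20,0,0,0,0,93,42,20,0,0,0,0,93,42,20,0,0,0,0,93,42,20,0,0,0,0,93,42,20,0,0,0,0,93,42,20,0,0,0,0])

```text
t: 1.5
tool_pos: [0.3009, -0.3514, 0.4044]
orientation: [-2.391, -2.037, -0.0]
force: [1.3, -0.4, -0.4]
opening: 0.0932
gripper_force: 0.0
```

Call:
drive_tool(moves=[93,41,19.5,0,0,0,0,93,41,19.5,0,0,0,0,93,41,19.5,0,0,0,0,93,41,19.5,0,0,0,0,93,41,19.5,0,0,0,0,93,41,19.5,0,0,0,0,93,41,19.5,0,0,0,0,93,41,19.5,0,0,0,0])

```text
t: 2.3
tool_pos: [0.507, -0.0521, 0.4045]
orientation: [-2.391, -2.038, 0.0]
force: [0.4, -0.3, 0.1]
opening: 0.0929
gripper_force: 0.0
```

Call:
drive_tool(moves=[93,5,0,30,0,0,0,93,0,0,0,0,0,0])

```text
t: 2.5
tool_pos: [0.5063, -0.0474, 0.3705]
orientation: [-2.384, -2.038, 0.007]
force: [-0.2, 0.2, 0.4]
opening: 0.0927
gripper_force: 0.0
```

```bash
python3 - <<'E'
from plant import robot
from h import *
d=robot.read_camera("side"); np.savez("pics/s1.npz",**d); crop(d,220,100,420,250,4,"s1"); print(robot.read_state()["tool_pos"])
E
```

```text
[ 0.50629359 -0.04841797  0.37234502]
```

View pics/s1.png

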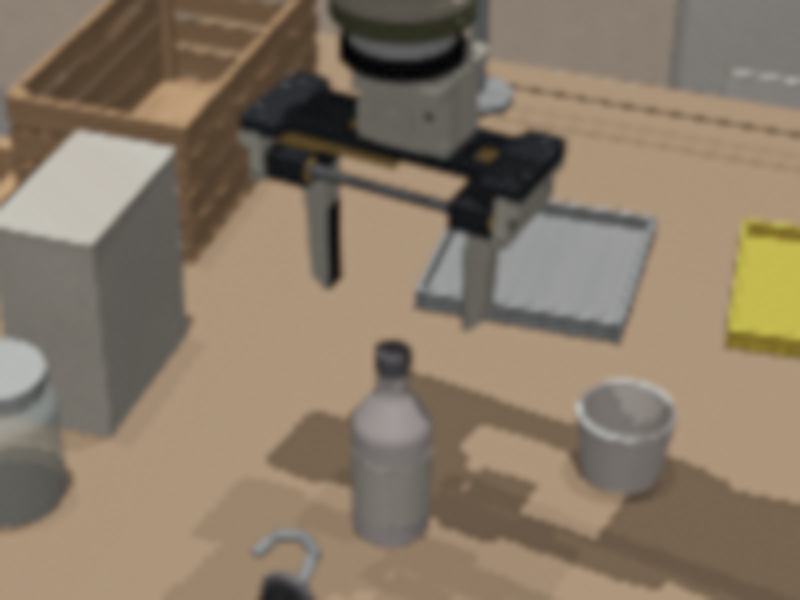

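The side crop shows the cap at (393,355), with the fingers' midpoint near (402,305) above it. I cross-check the cap from this view.

```bash
python3 - <<'E'
from h import *
d=load("s1"); f=lambda x,y:(220+x/4-.4,100+y/4-.4)
print(at_z(d,*f(393,352),.148), at_z(d,*f(391,545),.0))
p=d["R"]@np.array([.5063,-.0484,.372-.186])+d["t"];p=d["mtx"]@p/p[2];print((p[:2]-[220,100])*4)
for n,c in(("tray",[(455,220),(655,215),(620,330),(418,298)]),): q=[at_z(d,*f(*k),.02) for k in c];print(np.round(q,3).tolist(),np.mean(q,0))
E
```

```text
[ 0.50958614 -0.04216515  0.148     ] [ 5.02650427e-01 -2.20370350e-02 -1.11022302e-16]
[400.02240029 297.61748651]
[[0.577, -0.41, 0.02], [0.418, -0.476, 0.02], [0.408, -0.298, 0.02], [0.57, -0.287, 0.02]] [ 0.49346222 -0.36795345  0.02      ]
```

Call:
drive_tool(moves=[93,4,2,20,0,0,0,93,0,0,20,0,0,0,93,0,0,20,0,0,0,93,0,0,8,0,0,0,70,0,0,0,0,0,0,50,0,0,0,0,0,0,35,0,0,0,0,0,0,15,0,0,0,0,0,0])

```text
t: 3.35
tool_pos: [0.5102, -0.0456, 0.308]
orientation: [2.39, 2.037, 0.002]
force: [0.1, 0.3, 0.3]
opening: 0.0655
gripper_force: 0.0
```

Call:
drive_tool(moves=[15,0,0,0,0,0,0,15,0,0,0,0,0,0,15,0,0,0,0,0,0,15,0,0,0,0,0,0])

```text
t: 3.75
tool_pos: [0.5098, -0.0454, 0.3067]
orientation: [-2.391, -2.038, 0.0]
force: [0.3, 1.0, 0.0]
opening: 0.0334
gripper_force: 0.0
```

Call:
drive_tool(moves=[15,0,0,0,0,0,0,15,0,0,0,0,0,0,15,0,0,0,0,0,0,15,0,0,0,0,0,0])

```text
t: 4.15
tool_pos: [0.5097, -0.0455, 0.3067]
orientation: [-2.391, -2.038, 0.0]
force: [-0.6, 0.4, 0.9]
opening: 0.0246
gripper_force: 25.0
```

Call:
drive_tool(moves=[15,0,0,-10,0,0,0,15,0,0,-20,0,0,0,15,0,0,-20,0,0,0,15,0,0,0,0,0,0])

```text
t: 4.55
tool_pos: [0.5108, -0.0456, 0.3604]
orientation: [2.388, 2.035, 0.006]
force: [0.8, -1.0, -2.4]
opening: 0.025
gripper_force: 25.0
```

Call:
drive_tool(moves=[15,-10,3,0,0,0,0,15,-20,3,0,0,0,0,15,-30,3,0,0,0,0,15,-35,3,0,0,0,0,15,-40,4,0,0,0,0,15,-40,4,0,0,0,0,15,-40,4,0,0,0,0,15,-40,4,0,0,0,0])

```text
t: 5.35
tool_pos: [0.496, -0.3038, 0.3548]
orientation: [-2.389, -2.036, 0.001]
force: [-0.5, 0.2, -1.8]
opening: 0.0248
gripper_force: 25.0
```

Call:
drive_tool(moves=[15,-35,3,0,0,0,0,15,-25,3,0,0,0,0,15,-15,2,0,0,0,0,15,-9,1,0,0,0,0,15,0,0,0,0,0,0,15,0,0,0,0,0,0])

```text
t: 5.95
tool_pos: [0.4928, -0.3853, 0.3563]
orientation: [-2.39, -2.038, -0.0]
force: [-0.0, 0.7, -2.7]
opening: 0.0249
gripper_force: 25.0
```

```bash
python3 - <<'E'
from plant import robot
from h import *
d=robot.read_camera("side"); np.savez("pics/s2.npz",**d); crop(d,290,60,490,210,4,"s2"); s=robot.read_state();print(s["tool_pos"],s["opening"],s["force"])
E
```

```text
[ 0.49288683 -0.38499843  0.35655097] 0.024947296471902906 [ 0.20150078 -1.28729451 -1.54829387]
```

View pics/s2.png

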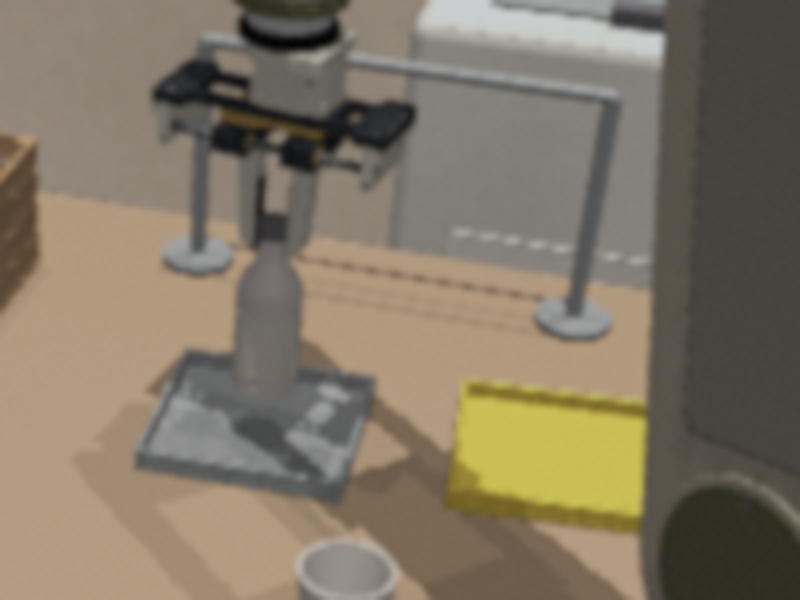

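The bottle hangs upright with its underside at (268,390). Projected down, that lands near the tray's centre at (257,423), so I lower it.

Call:
drive_tool(moves=[15,0,0,10,0,0,0,15,0,0,15,0,0,0,15,0,0,8,0,0,0,15,0,0,4,0,0,0,15,0,0,4,0,0,0,15,0,0,3,0,0,0,15,0,0,0,0,0,0,15,0,0,0,0,0,0])

```text
t: 6.8
tool_pos: [0.4927, -0.3862, 0.3131]
orientation: [2.391, 2.037, 0.0]
force: [-1.1, 0.1, -1.9]
opening: 0.0249
gripper_force: 25.0
```

Call:
drive_tool(moves=[15,0,0,1.5,0,0,0,15,0,0,1,0,0,0,15,0,0,0,0,0,0,15,0,0,0,0,0,0])

```text
t: 7.2
tool_pos: [0.4928, -0.3864, 0.3116]
orientation: [2.389, 2.036, 0.0]
force: [-0.6, -0.1, 5.3]
opening: 0.0249
gripper_force: 25.0
```

Call:
drive_tool(moves=[30,0,0,-0.5,0,0,0,50,0,0,0,0,0,0,70,0,0,0,0,0,0,70,0,0,0,0,0,0,70,0,0,0,0,0,0,70,0,0,0,0,0,0])

```text
t: 7.8
tool_pos: [0.4926, -0.386, 0.3106]
orientation: [-2.391, -2.038, 0.0]
force: [0.9, -0.4, -0.6]
opening: 0.0654
gripper_force: 0.0
```

Call:
drive_tool(moves=[70,0,0,-20,0,0,0,70,0,0,-40,0,0,0,70,0,0,-40,0,0,0,70,0,0,0,0,0,0])

```text
t: 8.2
tool_pos: [0.4936, -0.3869, 0.4186]
orientation: [2.382, 2.031, 0.002]
force: [-0.6, -1.0, 1.1]
opening: 0.0697
gripper_force: 0.0
```

```bash
python3 - <<'E'
from plant import robot
from h import *
d=robot.read_camera("side"); np.savez("pics/s3.npz",**d); crop(d,290,60,490,210,4,"s3"); s=robot.read_state();print(s["tool_pos"],s["opening"],s["force"])
E
```

```text
[ 0.49323878 -0.38666166  0.4152968 ] 0.07042580620672359 [ 0.05889919 -0.21047103  0.49435982]
```

View pics/s3.png

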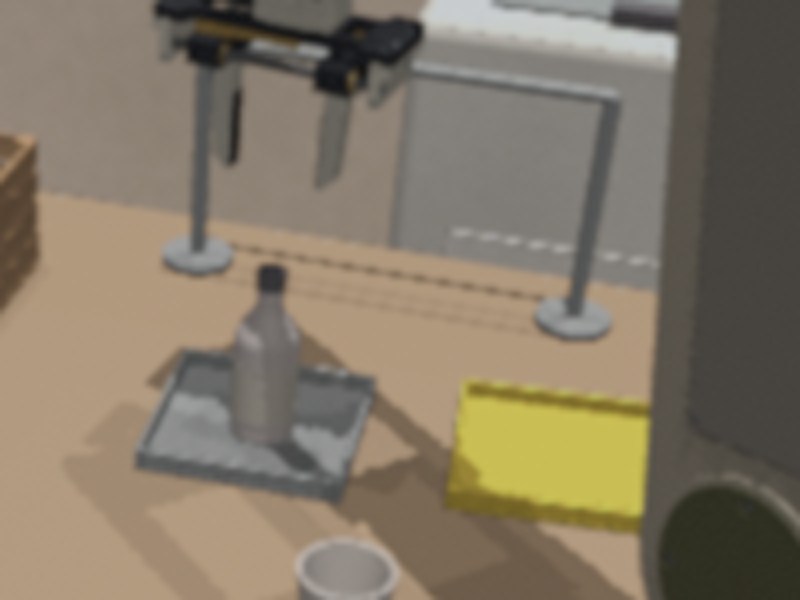

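The bottle stands upright in the tray, base centre near (265,425) and cap at (271,278). I now move to the button, closing the fingers on the way.

Call:
drive_tool(moves=[0,20,-2,0,0,0,0,0,42,-4,0,0,0,0,0,42,-4,0,0,0,0,0,42,-4,0,0,0,0,0,42,-4,0,0,0,0,0,42,-4,0,0,0,0,0,42,-4,0,0,0,0,0,42,-4,0,0,0,0])

```text
t: 9.05
tool_pos: [0.5122, -0.0696, 0.4094]
orientation: [-2.39, -2.037, 0.002]
force: [1.1, 0.2, -0.2]
opening: 0.0104
gripper_force: 0.0
```

Call:
drive_tool(moves=[0,42,-4,0,0,0,0,0,42,-4,0,0,0,0,0,42,-4,0,0,0,0,0,42,-4,0,0,0,0,0,42,-4,0,0,0,0,0,42,-4,0,0,0,0,0,42,-4,0,0,0,0,0,0,0,0,0,0,0])

```text
t: 9.85
tool_pos: [0.5308, 0.2278, 0.4089]
orientation: [-2.385, -2.042, 0.002]
force: [0.7, -0.9, 0.1]
opening: 0.0005
gripper_force: 0.0
```

```bash
python3 - <<'E'
from plant import robot
from h import *
d=robot.read_camera("side"); np.savez("pics/s4.npz",**d); crop(d,160,140,360,290,4,"s4"); s=robot.read_state();print(s["tool_pos"],s["opening"],s["force"])
t=load("top0");print("tall",at_z(t,221,105,.2)); q=load("side0"); print(at_z(q,184,205,.2)); print("btn side",at_z(q,264.5,275,.1135))
E
```

```text
[0.53099158 0.22574318 0.40893773] 0.0007379691859524208 [-0.04916088  0.23813752 -0.3529782 ]
tall [0.7592159  0.17639739 0.2       ]
[0.75038135 0.19137684 0.2       ]
btn side [0.52949541 0.25571017 0.1135    ]
```

View pics/s4.png

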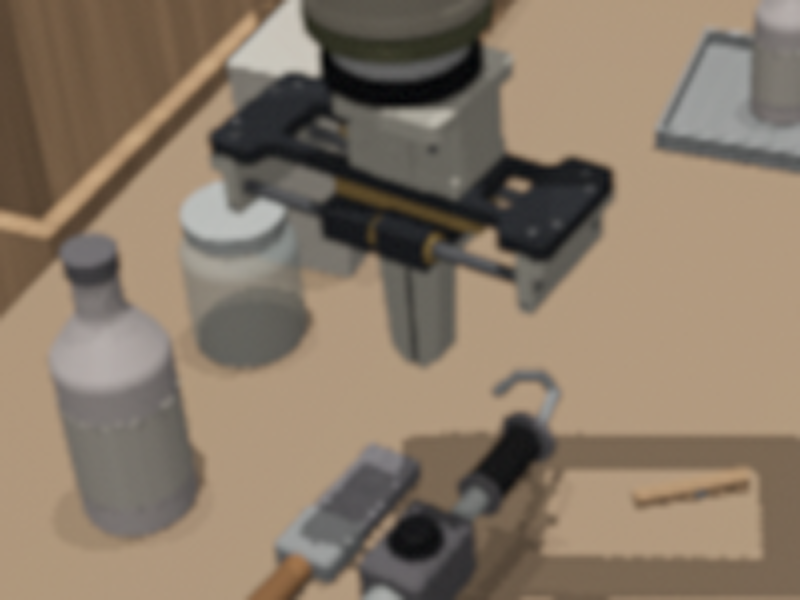

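The side crop shows the closed fingers above the pole; the button is at (416,533), and the jar and tall bottle are clear of the gripper. I average the two views' button positions and go down.

Call:
drive_tool(moves=[0,20,0,0,0,0,0,0,0,0,40,0,0,0,0,0,0,40,0,0,0,0,0,0,15,0,0,0,0,0,0,5,0,0,0,0,0,0,0,0,0,0,0,0,0,0,0,0,0])

```text
t: 10.6
tool_pos: [0.5357, 0.2431, 0.3129]
orientation: [2.391, 2.037, 0.004]
force: [-0.2, 0.4, 1.0]
opening: 0.0004
gripper_force: 0.0
```

```bash
python3 - <<'E'
from plant import robot
from h import *
d=robot.read_camera("side"); np.savez("pics/s5.npz",**d); crop(d,210,200,310,300,6,"s5"); s=robot.read_state();print(s["tool_pos"],s["opening"],s["force"])
E
```

```text
[0.53570949 0.24324125 0.31320312] 0.0001319251637234061 [ 0.18405386  0.08595365 -0.36483733]
```

View pics/s5.png

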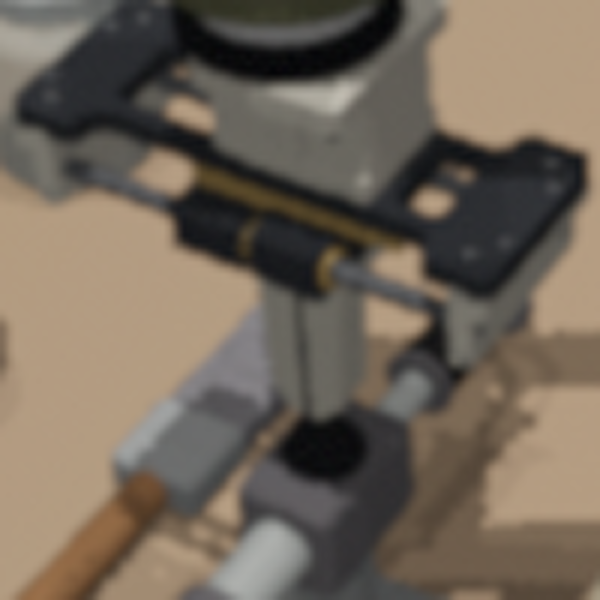

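The crop shows the fingertip's near face at (312,412), 13 mm above the button centre at (322,447). It needs about 5 mm along +x of the tool and −2 mm in y before pressing.

Call:
drive_tool(moves=[0,5,-2,6,0,0,0,0,0,0,5,0,0,0,0,0,0,3,0,0,0,0,0,0,2,0,0,0,0,0,0,2,0,0,0,0,0,0,0,0,0,0])

```text
t: 11.25
tool_pos: [0.5338, 0.2489, 0.2938]
orientation: [-2.391, -2.038, -0.002]
force: [-2.1, 1.7, 8.2]
opening: 0.0004
gripper_force: 4.2
```

Call:
drive_tool(moves=[0,0,0,0,0,0,0,0,0,0,0,0,0,0,0,0,0,-10,0,0,0,0,0,0,-30,0,0,0,0,-25,0,-40,0,0,0,0,0,0,0,0,0,0])

```text
t: 11.85
tool_pos: [0.531, 0.2224, 0.3794]
orientation: [2.389, 2.034, 0.011]
force: [1.3, -0.0, 0.5]
opening: 0.0004
gripper_force: 0.0
```

```bash
python3 - <<'E'
from plant import robot
from h import *
d=robot.read_camera("side"); np.savez("pics/s6.npz",**d); crop(d,210,170,360,300,5,"s6"); s=robot.read_state();print(s["tool_pos"],s["opening"],s["force"])
E
```

```text
[0.53057846 0.22294978 0.37662846] 0.0007122593475424563 [ 0.25636267 -0.01608706 -0.71460927]
```

View pics/s6.png

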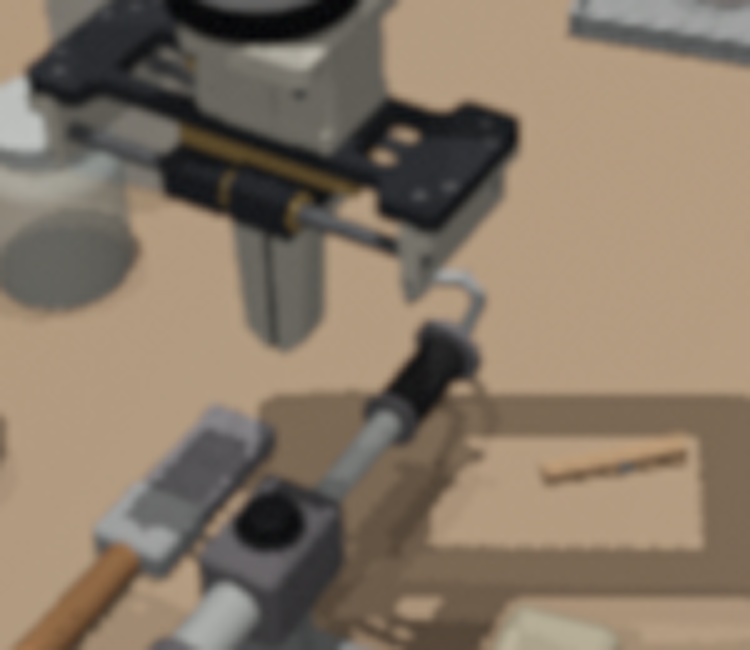

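The pole has sprung out: in the crop the shoulder is at (392,412), the flange at (448,348), the grip centre at (421,378) and the button at (270,518).

```bash
python3 - <<'E'
from h import *
d=load("s6"); f=lambda x,y,z:at_z(d,210+x/5-.4,170+y/5-.4,z)
S=f(392,412,.08);F=f(448,348,.08);B=f(270,518,.1135);print(S,F,B,(S+F)/2, np.linalg.norm((S+F)[:2]/2-B[:2]))
b=np.array([.534,.247]);e=np.array([-.157,-.988]);print(b+e*np.linalg.norm((S+F)[:2]/2-B[:2]))
E
```

```text
[0.5219734  0.14067841 0.08      ] [0.51272054 0.08948458 0.08      ] [0.53348894 0.25149502 0.1135    ] [0.51734697 0.1150815  0.08      ] 0.13736525362983923
[0.51243366 0.11128313]
```

Call:
drive_tool(moves=[80,-20,0,0,0,0,0,80,-35,0,0,0,0,0,80,-35,0,0,0,0,0,80,-22,1,0,0,0,0,80,0,0,0,0,0,0,80,0,0,0,0,0,0,80,0,0,20,0,0,0,80,0,0,0,0,0,0])

```text
t: 12.7
tool_pos: [0.512, 0.114, 0.3498]
orientation: [-2.388, -2.037, 0.006]
force: [-0.7, -0.3, 0.6]
opening: 0.0598
gripper_force: 0.0
```

Call:
drive_tool(moves=[80,0,0,30,0,0,0,80,0,0,35,0,0,0,80,0,0,30,0,0,0,80,0,0,14,0,0,0,80,0,0,0,0,0,0,80,0,0,0,0,0,0])

```text
t: 13.3
tool_pos: [0.5135, 0.1135, 0.2449]
orientation: [2.39, 2.038, 0.001]
force: [0.5, 0.0, -0.3]
opening: 0.08
gripper_force: 0.0
```

```bash
python3 - <<'E'
from plant import robot
from h import *
d=robot.read_camera("side"); np.savez("pics/s7.npz",**d); crop(d,220,160,370,290,5,"s7"); s=robot.read_state();print(s["tool_pos"],s["opening"],s["force"])
E
```

```text
[0.5138273  0.11341655 0.24560417] 0.08019813170381945 [-0.02809837 -0.96002198 -0.42061846]
```

View pics/s7.png

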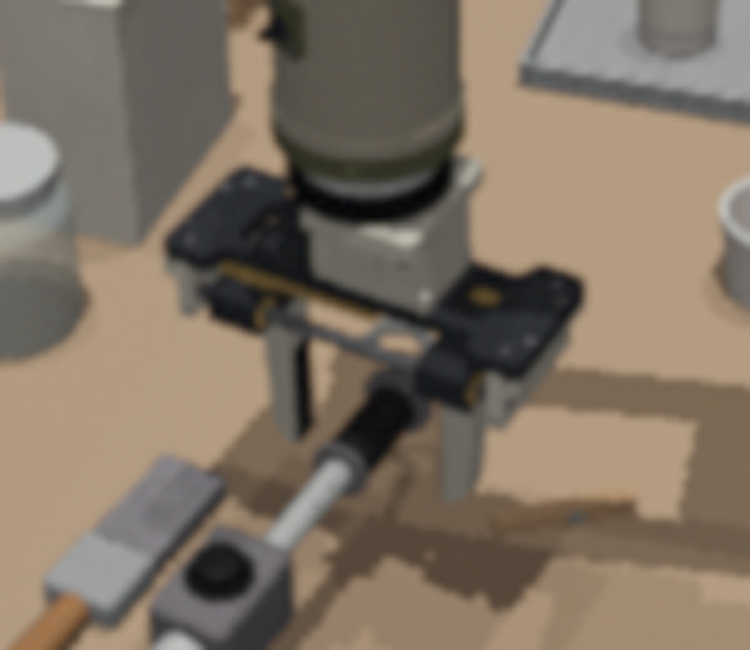

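The fingers straddle the grip: tips at (292,430) and (462,495), grip centre near (375,425). I close on it.

Call:
drive_tool(moves=[15,0,0,0,0,0,0,15,0,0,0,0,0,0,15,0,0,0,0,0,0,15,0,0,0,0,0,0,15,0,0,0,0,0,0,15,0,0,0,0,0,0,15,0,0,0,0,0,0,15,0,0,0,0,0,0], grip_force=40)

```text
t: 14.15
tool_pos: [0.5137, 0.1128, 0.2438]
orientation: [2.389, 2.036, 0.003]
force: [8.1, -1.4, -5.7]
opening: 0.0251
gripper_force: 40.0
```

Call:
drive_tool(moves=[15,0,0,0,0,0,0,15,0,0,0,0,0,0,15,0,0,0,0,0,0])

```text
t: 14.45
tool_pos: [0.5137, 0.1128, 0.2438]
orientation: [2.39, 2.036, 0.003]
force: [7.6, -0.8, -5.3]
opening: 0.0252
gripper_force: 40.0
```

Call:
drive_tool(moves=[15,-10,2,0,0,0,0,15,-15,0,0.5,0,0,0,15,-15,0,0,0,0,0,15,-15,0,0,0,0,0,15,-15,0,0,0,0,0])

```text
t: 14.95
tool_pos: [0.5033, 0.0432, 0.2436]
orientation: [-2.389, -2.037, 0.0]
force: [-3.7, 3.5, 5.1]
opening: 0.0252
gripper_force: 40.0
```

Call:
drive_tool(moves=[15,-15,0,0,0,0,0,15,-15,0,0,0,0,0,15,-12,0,0,0,0,0,15,-8,0,0,0,0,0,15,-5,0,0,0,0,0,15,0,0,0,0,0,0])

```text
t: 15.55
tool_pos: [0.4946, -0.0112, 0.2436]
orientation: [-2.39, -2.036, 0.001]
force: [-4.7, 4.6, 6.9]
opening: 0.0252
gripper_force: 40.0
```

Call:
drive_tool(moves=[15,-4,0,0,0,0,0,15,-3,0,0,0,0,0,15,-3,0,0,0,0,0,15,0,0,0,0,0,0])

```text
t: 15.95
tool_pos: [0.4931, -0.0207, 0.2436]
orientation: [-2.39, -2.037, 0.0]
force: [-4.8, 4.5, 7.7]
opening: 0.0252
gripper_force: 40.0
```

Call:
drive_tool(moves=[15,-2,0,0,0,0,0,15,-2,0,0,0,0,0,15,-2,0,0,0,0,0,15,0,0,0,0,0,0])

```text
t: 16.35
tool_pos: [0.4921, -0.0265, 0.2436]
orientation: [-2.39, -2.037, 0.0]
force: [-4.5, 4.8, 8.1]
opening: 0.0251
gripper_force: 40.0
```

Call:
drive_tool(moves=[15,-2,0,0,0,0,0,15,-2,0,0,0,0,0,15,0,0,0,0,0,0])

```text
t: 16.65
tool_pos: [0.4917, -0.029, 0.2436]
orientation: [-2.388, -2.035, -0.004]
force: [-1.7, 14.4, 6.6]
opening: 0.0251
gripper_force: 40.0
```

Call:
drive_tool(moves=[15,0,0,0,0,0,0,15,0,0,0,0,0,0,15,0,0,0,0,0,0,15,0,0,0,0,0,0])

```text
t: 17.05
tool_pos: [0.4917, -0.0289, 0.2436]
orientation: [-2.388, -2.036, -0.004]
force: [-3.3, 14.4, 7.5]
opening: 0.0248
gripper_force: 40.0
```

The pull force jumped from 5 to 14 N and is holding steady. The grip is about 279 mm from the button, against 271 mm expected at full extension, so it is at the hard stop. I hand the job in.

```bash
python3 -c "
from plant import robot
print(robot.close_job())"
```

```text
the job is handed in; nothing more can be done
None
```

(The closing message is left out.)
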